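# Crack open the sealed dry box

### The arm

A 6-joint arm with a two-finger parallel gripper is mounted at the origin on a cart in front of the work surface, level with it; the furniture and walls round the work are solid. World frame = base frame: x ahead of the robot, y to its left, z up, the work surface at z = 0. Lengths are in m, angles in rad, forces in N, time in s.
With the tool pointing down it reaches from about 0.4 to 0.825 m from the base axis. Payload 7 kg.
Tool frame: the origin (TCP) lies between the finger pads; the fingertips stand 8 mm ahead of it and the grasp point (between the pads) lies 11 mm behind it (arm.finger_overhang is the distance from the TCP to the fingertips, in m); z points along the fingers, y is the line along which they close (so a half turn about z gives the same grasp; the last joint's range is limited). The gripper opens to 85 mm and grips with 20 to 120 N. Pads are 22 mm wide; open, the fingers measure 114 mm over their backs; the gripper's body (76 mm by 85 mm) begins 54 mm behind the grasp point. The pads swing forward as they close: fully open they stand 13 mm farther back than shut.
Start: joints at [1.612, 0.359, 0.012, 0, -1.224, -0.288], TCP at [0.165, 0.655, 0.239] pointing down, gripper open.
Joint ranges: [-3.07, 3.07], [-1.43, 2.12], [-1.02, 1.25], [-3.03, 1.67], [-3.05, -0], [-3.03, 3.03]. Speed limits (rad/s): [2.39, 2.39, 3.01, 3.14, 3.14, 3.14].

### API

Orientations are given as a unit quaternion [x, y, z, w].
In Python, from bench import arm gives the robot as it stands.
- The arm moves only by the tool arm_command, never from a script. Its argument "steps" is a list of rows, each an object of numbers: "fingers": the opening, from 0 (shut) to 1 (fully open); "dx", "dy", "dz": the shift along the tool's x, y, z in cm; "ax", "ay", "az": the turn, a rotation vector about the tool's x, y, z in degrees. A call has 1 to 12 rows; each row shifts and turns the commanded pose from where the row before left it, along the tool's axes as they then stand; what a row does not reach is not made up. A row lasts 1/12 s, in which the tool goes at most 41.7 mm and 7.16 degrees, less where a joint would pass 70% of its speed; a pose out of reach is approached as far as the arm can. A call with a gripper value outside its range is refused whole. The fingers move at their own pace and stop on an object; "grip_force" is the grip in N (left out, the last holds). Time passes only in rows, so rows that do not move let the fingers close. It gives the time, the measured TCP pose, the force, the opening and the grip force at its end, in the units of the state.
- arm.get_obs(): the state, without advancing time (a new reading comes with each control period).
- arm.camera(name): name is "scene" or "top"; returns the picture (420x560x3 uint8, blue, green, red); there is no depth.
- arm.camera_params(name): a dict with "fx", "fy", "cx", "cy" (pixels), "camera_from_world" (4x4, takes a point from world to camera coordinates). Camera axes: x right, y down, z forward; pixel columns grow to the right and rows downward; lengths in m; the calibration is good to about 2 mm. A picture is of the moment at which its call begins. camera_params takes no time and is no camera call.
- arm.sign_off(): hands the job in; it is judged then, once.
The state is a dict: "time": time; "q": joint angles; "qd": joint speeds; "tau": joint torques, N m; "ee_pos": TCP position; "ee_rot": TCP orientation; "wrist_force": force on the tool from outside, world axes, zero at the start; "wrist_torque": the same for the moment, N m; "finger_gap": finger opening in m; "gripper_force": force on a finger pad.
Only numpy, scipy, OpenCV 4.12 (cv2) and the standard library are available. Lean on these libraries where they do the work, as an engineer would, in place of code of your own. Each camera call takes 0.05 s, during which the arm holds its last target. There are 200 camera calls.

### The job

Take the steel block off the lid of the small dry box and stand it upright on the cabinet top. Then grip the lid by its handle, pull until its sticky gasket lets go, and finish still holding the lid by the handle, its front edge raised about 15 mm and still: do not let it fly wide open, and do not shove the bearing, the spanner or the bush aside.

Things in the scene. Friction and masses are not known exactly. Their poses are not given: they have to be found in the camera images.
- dry_box: Small square grey metal box bolted to the cabinet top, 112 x 112 mm at its flange, with an aluminium lid whose top is 74 mm above the cabinet. Origin: centre of the underside. Its +x axis points from the front (handle side) to the back (hinge side), z up. The box itself cannot move; its place and yaw vary.
- dry_box_lid (a joint): Opening angle of the lid in rad, 0 = shut and sealed; the lid hinges on its back edge and the front rises (front edge up about 1.2 mm per 0.01 rad, so 15 mm is 0.127 rad). A stop ends it at 0.5. The gasket sticks: at the handle it takes a pull of about 15 N straight up to start it, the resistance falling away within the first 10 mm of rise; after that only about 2 N of lid weight remains, and the lid falls shut and sticks again if let go.
- lid_handle (a point): Middle of the lid's handle bar: a dark round steel bar 10 mm thick, its straight part 60 mm long between two posts 72 mm apart, running along the box's y axis. Its centre is 28 mm above the lid top (102 mm above the cabinet), 36 mm in front of the middle of the box. Clear under the bar: 23 mm. To be pinched from above, fingers before and behind the bar. It turns with the lid.
- lid_hinge (a point): Point on the hinge axis, at its middle: 63 mm behind the middle of the box, 72 mm above the cabinet. The axis runs along the box's y axis. The handle bar lies 99 mm in front of it and 30 mm above it when shut.
- lid_front_edge (a point): Middle of the lid's lower front edge, 65 mm above the cabinet when shut, 119 mm in front of the hinge axis.
- steel_block: Bored steel block 40 x 40 mm, 39 mm high with a small screw head on top (36 mm without), about 0.4 kg, standing loose on the lid just behind the handle. Origin: centre of its underside; z up; its vertical faces look along its x and y axes, turned at most 0.15 rad from the box's. The cabinet top (z = 0) is always clear round x = 0.435, y = 0.095, 40 mm each way, between the box and the robot.
- bearing: Bystander: ball bearing lying flat, 52 mm across, 15 mm high. Origin: centre of the underside.
- spanner: Bystander: chrome combination spanner lying flat, 126 x 23 x 8 mm, long along its y axis. Origin: centre of the underside.
- brass_bush: Bystander: flanged bush standing on its flange, 38 mm across, 34 mm high. Origin: centre of the underside.

How it is judged:
On the way, in this order (a step that is already met when the one before it is completed fails the run):
1. the block stands upright on the cabinet top, let go, the lid still shut (height (world z) of steel_block between -0.006 and 0.006 m and angle between steel_block's own z axis and vertical below 0.1 rad and contact force between the fingers and steel_block below 0.1 N and linear speed of steel_block below 0.02 m/s and value of joint dry_box_lid below 0.03 rad), for 0.2 s.
2. the lid has broken free of its gasket (value of joint dry_box_lid above 0.05 rad), for 0.1 s.
At the end, for the whole second after the job is handed in: The fingers hold the lid by its handle (within 35 mm of the bar's middle, over 1 N), lid still at 0.07 to 0.21 rad (front edge about 8 to 25 mm up); the block stands upright (0.1 rad) at rest on the cabinet top, touching neither robot nor box (value of joint dry_box_lid between 0.07 and 0.21 rad and velocity of joint dry_box_lid between -0.1 and 0.1 rad/s and contact force between the fingers and dry_box above 1 N and distance between the grasp point and lid_handle below 0.035 m and height (world z) of steel_block between -0.006 and 0.006 m and angle between steel_block's own z axis and vertical below 0.1 rad and linear speed of steel_block below 0.02 m/s and contact force between each of the arm, the fingers and steel_block below 0.1 N and contact force between steel_block and dry_box below 0.1 N); the arm keeps its last pose, push and grip.
It fails at once if the lid flies wide open (front edge more than about 38 mm up) (value of joint dry_box_lid above 0.33 rad).
It fails at once if the bearing is shoved more than 30 mm (distance of bearing from where it was at the start of the episode above 0.03 m).
It fails at once if the spanner is shoved more than 30 mm (distance of spanner from where it was at the start of the episode above 0.03 m).
It fails at once if the bush is shoved more than 30 mm (distance of brass_bush from where it was at the start of the episode above 0.03 m).
It also fails if it takes over 53 s, if anything falls off the work surface, if the arm or the gripper's body presses on something with over 40 N, if the wrist force passes 120 N, or if a joint passes its speed limit or range.

## Working session

There is one attempt and no reset: what is moved stays moved. The work goes in short steps, Python scripts to look and compute and a tool call to move; the robot and the scene stay as the last step left them, time stands still between calls to the robot, and variables do not carry over. Pictures are saved under pics/ and viewed, at most 10 in all, crops included, and the job is handed in when it is done.

Besides the shell and the picture viewer there is one more tool, called after "Call:" by a JSON object that holds its "name" and its "arguments", one argument or row to a line. arm_command: Moves the arm, as the interface text tells. Its arguments: {"type":"object","properties":{"steps":{"type":"array","items":{"type":"object","properties":{"fingers":{"type":"number"},"dx":{"type":"number"},"dy":{"type":"number"},"dz":{"type":"number"},"ax":{"type":"number"},"ay":{"type":"number"},"az":{"type":"number"}}}},"grip_force":{"type":"number"}},"required":["steps"]}

```bash
mkdir -p pics; ls; python3 - <<'E'
from bench import arm
import cv2,numpy as np
for n in("scene","top"):
    cv2.imwrite(f"pics/{n}0.png",arm.camera(n)); p=arm.camera_params(n); print(n,p["fx"],p["fy"],p["cx"],p["cy"]); print(np.round(p["camera_from_world"],4))
o=arm.get_obs(); print(o); print(arm.finger_overhang)
E
```

```text
pics
scene 381.8323468126573 381.8323468126573 284.4353017926953 212.4345938526725
[[-0.8955 -0.4448  0.0161  0.518 ]
 [-0.3575  0.6972 -0.6213  0.2595]
 [ 0.2652 -0.5621 -0.7834  0.7795]
 [ 0.      0.      0.      1.    ]]
top 514.8623337840224 514.8623337840224 284.6598549396553 203.405558718643
[[ 0.0239 -0.9996 -0.0133 -0.005 ]
 [-0.9923 -0.0221 -0.1215  0.5855]
 [ 0.1212  0.0161 -0.9925  0.8552]
 [ 0.      0.      0.      1.    ]]
{'time': 0.1, 'q': array([ 1.61210613e+00,  3.59295545e-01,  1.11230463e-02, -2.76876006e-04,
       -1.22413412e+00, -2.88111271e-01]), 'qd': array([-0.00011251, -0.00206864,  0.0012851 ,  0.00074423, -0.00077029,
       -0.00082893]), 'tau': array([-1.35935370e-03, -5.84764373e+01,  2.94109815e+01,  6.95445165e+00,
       -3.18217142e-03,  1.04768026e-05]), 'ee_pos': array([0.16483202, 0.65410993, 0.2384639 ]), 'ee_rot': array([ 9.92389693e-01, -1.23134524e-01, -4.58663028e-06,  7.66267907e-04]), 'wrist_force': array([ 0.22528622, -0.42294992,  0.88905472]), 'wrist_torque': array([ 0.01340013,  0.066606  , -0.00658966]), 'gripper_force': 0.0, 'finger_gap': 0.08538926867206244}
0.008
```

View pics/scene0.png

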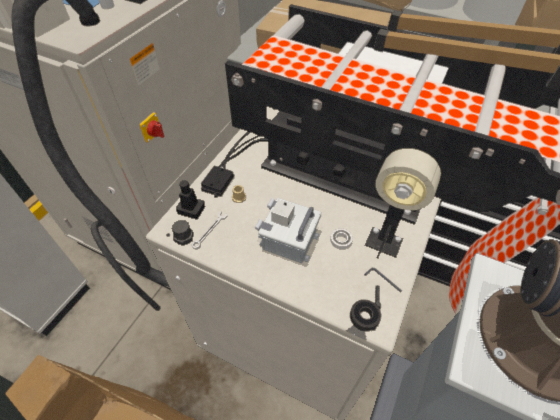

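View pics/top0.png

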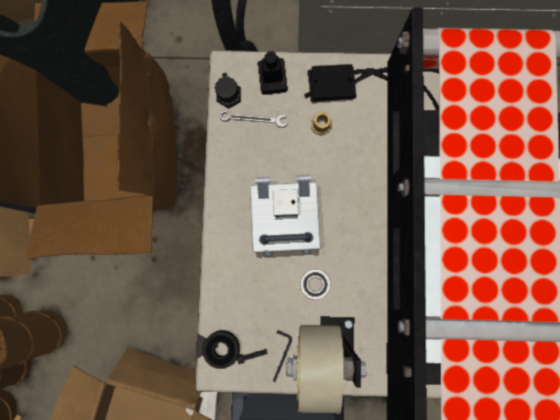

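The scene picture shows the box at about (288,230) with the block on it, the bearing at (341,238), the spanner at (210,230) and the bush at (238,194). In the top picture the lid is at (285,215), the handle bar at (286,238), the block at (286,200) and the bearing at (316,284). I'll measure on an enlarged crop.

```bash
cat > h.py <<'E'
import numpy as np,cv2
from bench import arm
def ray(n,u,v,z):
    p=arm.camera_params(n);T=p["camera_from_world"];R=T[:3,:3];c=-R.T@T[:3,3]
    d=R.T@np.array([(u-p["cx"])/p["fx"],(v-p["cy"])/p["fy"],1]);return c+d*(z-c[2])/d[2]
def proj(n,P):
    p=arm.camera_params(n);T=p["camera_from_world"];q=T[:3,:3]@np.array(P)+T[:3,3]
    return np.array([p["fx"]*q[0]/q[2]+p["cx"],p["fy"]*q[1]/q[2]+p["cy"]])
E
python3 - <<'E'
from h import *
im=cv2.imread("pics/top0.png");c=im[165:315,230:380]
cv2.imwrite("pics/c.png",cv2.resize(c,(600,600),interpolation=cv2.INTER_CUBIC))
for n,u,v,z in[("lidc",285,216,.074),("handle",286,238,.102),("block",286,200,.11),("bearing",315.5,284,.0),("spot?",0,0,0),("bush",321,124,.03)]:print(n,ray("top",u,v,z).round(3))
print(proj("top",[.435,.095,0]),proj("top",[.435,.095,.036]))
# handle: dark mask within lid
g=cv2.cvtColor(im,cv2.COLOR_BGR2GRAY);m=np.zeros_like(g);m[228:249,255:316]=(g[228:249,255:316]<90)*255
cs,_=cv2.findContours(m,0,1);k=max(cs,key=cv2.contourArea);r=cv2.minAreaRect(k);print(r)
b=cv2.boxPoints(r);print([ray("top",*q,.102)[:2].round(4) for q in b])
E
```

```text
lidc [0.56  0.007 0.074]
handle [0.522 0.004 0.102]
block [0.582 0.005 0.11 ]
bearing [ 0.448 -0.049  0.   ]
spot? [0.968 0.561 0.   ]
bush [ 0.729 -0.052  0.03 ]
[233.96364428 289.30449394] [231.60820149 290.23941216]
((285.52606201171875, 238.04640197753906), (8.133641242980957, 51.18010711669922), 87.27368927001953)
[array([0.5256, 0.0458]), array([ 0.5313, -0.0353]), array([ 0.5185, -0.0362]), array([0.5127, 0.0448])]
```

View pics/c.png

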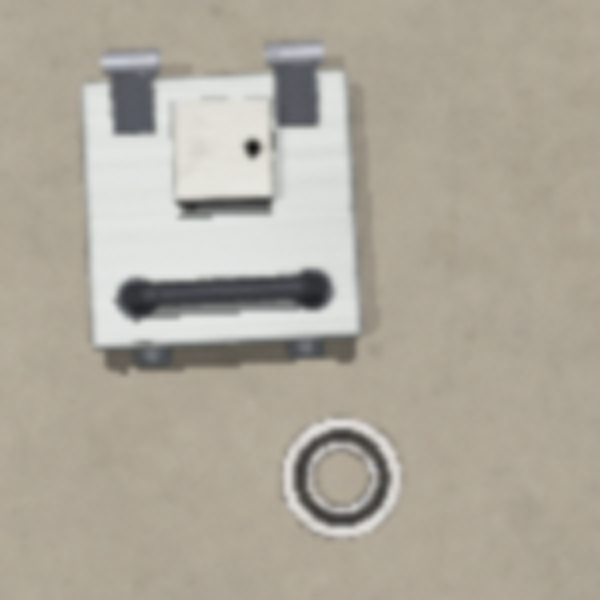

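The crop shows the lid yawed slightly. The block top runs from (176,98) to (271,203), the bar from (135,297) to (313,289), and the bearing is centred at (342,478).

```bash
python3 - <<'E'
from h import *
C=[ray("top",230+(u)/4,165+(v)/4,.110)[:2] for u,v in[(176,98),(271,99),(271,199),(176,203)]]
C=np.array(C);print(C.round(4),C.mean(0).round(4))
f=(C[3]-C[2]);b=C[0]-C[1];l=C[0]-C[3];r=C[1]-C[2]
print([np.arctan2(-e[0],e[1]).round(3) for e in(f,b)],[np.arctan2(e[1],e[0]).round(3) for e in(l,r)])
L=[(83,86),(343,71),(358,333),(95,347)]
L=np.array([ray("top",230+u/4,165+v/4,.074)[:2] for u,v in L]);print(L.round(4),L.mean(0).round(4))
# roller height: top (320,365), scene (408,180)
for z in(0.05,.1,.15,.2,.25): print(z,ray("top",320,365,z).round(3),proj("scene",ray("top",320,365,z)).round())
from scipy.spatial.transform import Rotation as R
o=arm.get_obs();print(R.from_quat(o["ee_rot"]).as_matrix().round(3))
E
```

```text
[[ 0.5983  0.0248]
 [ 0.5987 -0.0129]
 [ 0.5588 -0.0138]
 [ 0.5564  0.0237]] [0.578  0.0055]
[np.float64(0.065), np.float64(0.011)] [np.float64(0.026), np.float64(0.021)]
[[ 0.6078  0.065 ]
 [ 0.6165 -0.0429]
 [ 0.5081 -0.0508]
 [ 0.4999  0.0566]] [0.5581 0.007 ]
0.05 [ 0.318 -0.056  0.05 ] [400. 246.]
0.1 [ 0.328 -0.053  0.1  ] [401. 233.]
0.15 [ 0.337 -0.05   0.15 ] [403. 218.]
0.2 [ 0.346 -0.047  0.2  ] [404. 201.]
0.25 [ 0.355 -0.044  0.25 ] [406. 183.]
[[ 0.97  -0.244 -0.   ]
 [-0.244 -0.97  -0.002]
 [ 0.     0.002 -1.   ]]
```

Call:
{"name": "arm_command", "arguments": {
  "steps": [
    {"fingers": 1, "dx": 1.5, "dy": 1.4},
    {"fingers": 1, "dx": 2.3, "dy": 2.2},
    {"fingers": 1, "dx": 2.3, "dy": 2.2},
    {"fingers": 1, "dx": 2.3, "dy": 2.2},
    {"fingers": 1, "dx": 2.3, "dy": 2.2},
    {"fingers": 1, "dx": 2.3, "dy": 2.2},
    {"fingers": 1, "dx": 2.3, "dy": 2.2},
    {"fingers": 1, "dx": 2.3, "dy": 2.2},
    {"fingers": 1, "dx": 2.3, "dy": 2.2},
    {"fingers": 1, "dx": 2.3, "dy": 2.2},
    {"fingers": 1, "dx": 2.3, "dy": 2.2},
    {"fingers": 1, "dx": 2.3, "dy": 2.2}
  ],
  "grip_force": 40
}}

```text
$.steps[0]: bad value
```

Call:
{"name": "arm_command", "arguments": {
  "steps": [
    {"fingers": 1.0, "dx": 1.5, "dy": 1.4, "dz": 0, "ax": 0, "ay": 0, "az": 0}
  ],
  "grip_force": 40
}}

```text
time: 0.18
ee_pos: [0.1749, 0.6387, 0.2379]
ee_rot: [0.992, -0.122, 0.0, 0.001]
wrist_force: [0.2, 0.3, -0.2]
finger_gap: 0.0854
gripper_force: 0.0
```

Call:
{"name": "arm_command", "arguments": {
  "steps": [
    {"fingers": 1, "dx": 2.3, "dy": 2.2, "dz": 0, "ax": 0, "ay": 0, "az": 0},
    {"fingers": 1, "dx": 2.3, "dy": 2.2, "dz": 0, "ax": 0, "ay": 0, "az": 0},
    {"fingers": 1, "dx": 2.3, "dy": 2.2, "dz": 0, "ax": 0, "ay": 0, "az": 0},
    {"fingers": 1, "dx": 2.3, "dy": 2.2, "dz": 0, "ax": 0, "ay": 0, "az": 0},
    {"fingers": 1, "dx": 2.3, "dy": 2.2, "dz": 0, "ax": 0, "ay": 0, "az": 0},
    {"fingers": 1, "dx": 2.3, "dy": 2.2, "dz": 0, "ax": 0, "ay": 0, "az": 0},
    {"fingers": 1, "dx": 2.3, "dy": 2.2, "dz": 0, "ax": 0, "ay": 0, "az": 0},
    {"fingers": 1, "dx": 2.3, "dy": 2.2, "dz": 0, "ax": 0, "ay": 0, "az": 0},
    {"fingers": 1, "dx": 2.3, "dy": 2.2, "dz": 0, "ax": 0, "ay": 0, "az": 0},
    {"fingers": 1, "dx": 2.3, "dy": 2.2, "dz": 0, "ax": 0, "ay": 0, "az": 0},
    {"fingers": 1, "dx": 2.3, "dy": 2.2, "dz": 0, "ax": 0, "ay": 0, "az": 0},
    {"fingers": 1, "dx": 2.3, "dy": 2.2, "dz": 0, "ax": 0, "ay": 0, "az": 0}
  ]
}}

```text
time: 1.18
ee_pos: [0.3795, 0.3122, 0.2392]
ee_rot: [0.992, -0.123, -0.0, 0.0]
wrist_force: [1.3, 1.0, -0.9]
finger_gap: 0.0854
gripper_force: 0.0
```

Call:
{"name": "arm_command", "arguments": {
  "steps": [
    {"fingers": 1, "dx": 2.4, "dy": 2.25, "dz": 0, "ax": 0, "ay": 0, "az": 0},
    {"fingers": 1, "dx": 2.4, "dy": 2.25, "dz": 0, "ax": 0, "ay": 0, "az": 0},
    {"fingers": 1, "dx": 2.4, "dy": 2.25, "dz": 0, "ax": 0, "ay": 0, "az": 0},
    {"fingers": 1, "dx": 2.4, "dy": 2.25, "dz": 0, "ax": 0, "ay": 0, "az": 0},
    {"fingers": 1, "dx": 2.4, "dy": 2.25, "dz": 0, "ax": 0, "ay": 0, "az": 0},
    {"fingers": 1, "dx": 2.4, "dy": 2.25, "dz": 0, "ax": 0, "ay": 0, "az": 0},
    {"fingers": 1, "dx": 2.4, "dy": 2.25, "dz": 0, "ax": 0, "ay": 0, "az": 0},
    {"fingers": 1, "dx": 2.4, "dy": 2.25, "dz": 0, "ax": 0, "ay": 0, "az": 0},
    {"fingers": 1, "dx": 2.4, "dy": 2.25, "dz": 0, "ax": 0, "ay": 0, "az": 0},
    {"fingers": 1, "dx": 2.4, "dy": 2.25, "dz": 0, "ax": 0, "ay": 0, "az": -5},
    {"fingers": 1, "dx": 2.4, "dy": 0, "dz": 0, "ax": 0, "ay": 0, "az": -5},
    {"fingers": 1, "dx": 0, "dy": 2.0, "dz": 0, "ax": 0, "ay": 0, "az": -6}
  ]
}}

```text
time: 2.18
ee_pos: [0.5822, 0.0128, 0.2382]
ee_rot: [1.0, 0.018, -0.0, 0.0]
wrist_force: [1.3, 0.1, 0.6]
finger_gap: 0.0852
gripper_force: 0.0
```

```bash
python3 - <<'E'
from h import *
a=arm.camera("scene");cv2.imwrite("pics/s1.png",a)
o=arm.get_obs();print(o["ee_pos"],o["ee_rot"],o["q"],o["time"])
E
```

```text
[0.57984941 0.01001499 0.23810703] [ 9.99748516e-01  2.23935076e-02 -1.06200414e-03  5.54939852e-04] [ 3.54580949e-01  2.05474980e-01 -2.03612419e-01  3.88213079e-04
 -1.16407879e+00  1.26085217e+00] 2.2333
```

View pics/s1.png

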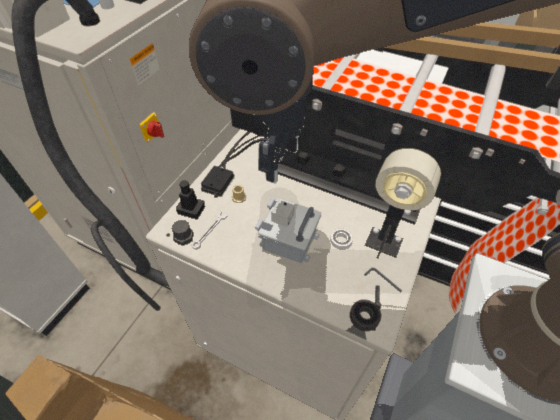

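The arm is over the box with nothing touched: gripper fingers at (270,160), block at (286,213), lid still shut. Descending to grip the block.

Call:
{"name": "arm_command", "arguments": {
  "steps": [
    {"fingers": 1, "dx": -0.2, "dy": 0.4, "dz": 2, "ax": 0, "ay": 0, "az": 0.6},
    {"fingers": 1, "dx": 0, "dy": 0, "dz": 3, "ax": 0, "ay": 0, "az": 0},
    {"fingers": 1, "dx": 0, "dy": 0, "dz": 3, "ax": 0, "ay": 0, "az": 0},
    {"fingers": 1, "dx": 0, "dy": 0, "dz": 3, "ax": 0, "ay": 0, "az": 0},
    {"fingers": 1, "dx": 0, "dy": 0, "dz": 2.3, "ax": 0, "ay": 0, "az": 0},
    {"fingers": 1, "dx": 0, "dy": 0, "dz": 1, "ax": 0, "ay": 0, "az": 0},
    {"fingers": 1, "dx": 0, "dy": 0, "dz": 0.5, "ax": 0, "ay": 0, "az": 0},
    {"fingers": 1, "dx": 0, "dy": 0, "dz": 0.3, "ax": 0, "ay": 0, "az": 0},
    {"fingers": 1, "dx": 0, "dy": 0, "dz": 0, "ax": 0, "ay": 0, "az": 0}
  ]
}}

```text
time: 2.98
ee_pos: [0.5778, 0.0094, 0.0888]
ee_rot: [1.0, 0.011, 0.0, -0.0]
wrist_force: [0.4, -0.6, 0.2]
finger_gap: 0.0857
gripper_force: 0.0
```

Call:
{"name": "arm_command", "arguments": {
  "steps": [
    {"fingers": 0.4, "dx": 0, "dy": 0, "dz": 0, "ax": 0, "ay": 0, "az": 0},
    {"fingers": 0.3, "dx": 0, "dy": 0, "dz": 0, "ax": 0, "ay": 0, "az": 0},
    {"fingers": 0.2, "dx": 0, "dy": 0, "dz": 0, "ax": 0, "ay": 0, "az": 0},
    {"fingers": 0.2, "dx": 0, "dy": 0, "dz": 0, "ax": 0, "ay": 0, "az": 0},
    {"fingers": 0.2, "dx": 0, "dy": 0, "dz": 0, "ax": 0, "ay": 0, "az": 0},
    {"fingers": 0.2, "dx": 0, "dy": 0, "dz": 0, "ax": 0, "ay": 0, "az": 0},
    {"fingers": 0.2, "dx": 0, "dy": 0, "dz": 0, "ax": 0, "ay": 0, "az": 0}
  ],
  "grip_force": 50
}}

```text
time: 3.57
ee_pos: [0.5778, 0.0093, 0.0894]
ee_rot: [1.0, 0.011, 0.001, -0.0]
wrist_force: [-2.2, 0.1, 6.4]
finger_gap: 0.0393
gripper_force: 50.3
```

Call:
{"name": "arm_command", "arguments": {
  "steps": [
    {"fingers": 0.2, "dx": 0, "dy": 0, "dz": -0.5, "ax": 0, "ay": 0, "az": 0},
    {"fingers": 0.2, "dx": 0, "dy": 0, "dz": -1.5, "ax": 0, "ay": 0, "az": 0},
    {"fingers": 0.2, "dx": 0, "dy": 0, "dz": -2, "ax": 0, "ay": 0, "az": 0},
    {"fingers": 0.2, "dx": 0, "dy": 0, "dz": -2, "ax": 0, "ay": 0, "az": 0},
    {"fingers": 0.2, "dx": -1, "dy": -0.6, "dz": 0, "ax": 0, "ay": 0, "az": 0},
    {"fingers": 0.2, "dx": -2.3, "dy": -1.4, "dz": 0, "ax": 0, "ay": 0, "az": 0},
    {"fingers": 0.2, "dx": -2.5, "dy": -1.5, "dz": 0, "ax": 0, "ay": 0, "az": 0},
    {"fingers": 0.2, "dx": -2.5, "dy": -1.5, "dz": 0, "ax": 0, "ay": 0, "az": 0},
    {"fingers": 0.2, "dx": -2.5, "dy": -1.5, "dz": 0, "ax": 0, "ay": 0, "az": 0},
    {"fingers": 0.2, "dx": -2.0, "dy": -1.5, "dz": 0, "ax": 0, "ay": 0, "az": 0},
    {"fingers": 0.2, "dx": -1.2, "dy": -0.8, "dz": 0, "ax": 0, "ay": 0, "az": 0},
    {"fingers": 0.2, "dx": 0, "dy": 0, "dz": 0, "ax": 0, "ay": 0, "az": 0}
  ]
}}

```text
time: 4.57
ee_pos: [0.4321, 0.0946, 0.1477]
ee_rot: [1.0, 0.012, -0.001, -0.0]
wrist_force: [-1.4, 0.3, -4.6]
finger_gap: 0.0395
gripper_force: 51.4
```

```bash
python3 - <<'E'
from h import *
a=arm.camera("scene");cv2.imwrite("pics/s2.png",a[90:330,160:480])
o=arm.get_obs();print(o["ee_pos"],o["ee_rot"],o["q"],o["time"],o["finger_gap"],o["wrist_force"])
E
```

```text
[0.43346159 0.09445313 0.14796459] [ 9.99929152e-01  1.18956108e-02 -3.99071034e-04 -1.60578027e-04] [ 0.66096153  0.05907448 -0.60558555 -0.00093762 -0.90657823  0.93420473] 4.6167 0.038901446289593924 [ 0.26029453  1.18832898 -4.19317387]
```

View pics/s2.png

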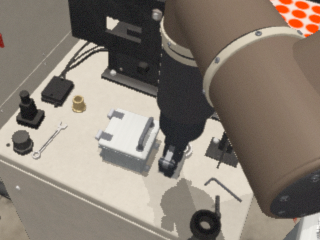

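The block is held between the fingers at about crop (168,160), clear of the lid, which is bare and shut. Lowering.

Call:
{"name": "arm_command", "arguments": {
  "steps": [
    {"fingers": 0.2, "dx": 0, "dy": 0, "dz": 1.5, "ax": 0, "ay": 0, "az": 0},
    {"fingers": 0.2, "dx": 0, "dy": 0, "dz": 3, "ax": 0, "ay": 0, "az": 0},
    {"fingers": 0.2, "dx": 0, "dy": 0, "dz": 3, "ax": 0, "ay": 0, "az": 0},
    {"fingers": 0.2, "dx": 0, "dy": 0, "dz": 2.5, "ax": 0, "ay": 0, "az": 0},
    {"fingers": 0.2, "dx": 0, "dy": 0, "dz": 1.5, "ax": 0, "ay": 0, "az": 0},
    {"fingers": 0.2, "dx": 0, "dy": 0, "dz": 0.8, "ax": 0, "ay": 0, "az": 0},
    {"fingers": 0.2, "dx": 0, "dy": 0, "dz": 0.4, "ax": 0, "ay": 0, "az": 0},
    {"fingers": 0.2, "dx": 0, "dy": 0, "dz": 0.2, "ax": 0, "ay": 0, "az": 0},
    {"fingers": 0.2, "dx": 0, "dy": 0, "dz": 0, "ax": 0, "ay": 0, "az": 0}
  ]
}}

```text
time: 5.37
ee_pos: [0.4358, 0.0942, 0.0195]
ee_rot: [1.0, 0.011, 0.0, -0.0]
wrist_force: [-0.9, 0.1, -4.5]
finger_gap: 0.0394
gripper_force: 51.1
```

Bottom is about 4 mm up; easing down.

Call:
{"name": "arm_command", "arguments": {
  "steps": [
    {"fingers": 0.2, "dx": 0, "dy": 0, "dz": 0.15, "ax": 0, "ay": 0, "az": 0},
    {"fingers": 0.2, "dx": 0, "dy": 0, "dz": 0.1, "ax": 0, "ay": 0, "az": 0},
    {"fingers": 0.2, "dx": 0, "dy": 0, "dz": 0.1, "ax": 0, "ay": 0, "az": 0},
    {"fingers": 0.2, "dx": 0, "dy": 0, "dz": 0, "ax": 0, "ay": 0, "az": 0},
    {"fingers": 0.2, "dx": 0, "dy": 0, "dz": 0, "ax": 0, "ay": 0, "az": 0}
  ]
}}

```text
time: 5.78
ee_pos: [0.4355, 0.0942, 0.0161]
ee_rot: [1.0, 0.011, 0.0, -0.0]
wrist_force: [-0.2, 0.5, -3.8]
finger_gap: 0.0389
gripper_force: 51.2
```

Call:
{"name": "arm_command", "arguments": {
  "steps": [
    {"fingers": 0.2, "dx": 0, "dy": 0, "dz": 0.1, "ax": 0, "ay": 0, "az": 0},
    {"fingers": 0.2, "dx": 0, "dy": 0, "dz": 0, "ax": 0, "ay": 0, "az": 0}
  ]
}}

```text
time: 5.95
ee_pos: [0.4356, 0.0943, 0.0154]
ee_rot: [1.0, 0.011, 0.0, -0.0]
wrist_force: [-3.2, -0.3, 7.6]
finger_gap: 0.0393
gripper_force: 52.4
```

Call:
{"name": "arm_command", "arguments": {
  "steps": [
    {"fingers": 0.6, "dx": 0, "dy": 0, "dz": 0, "ax": 0, "ay": 0, "az": 0},
    {"fingers": 0.9, "dx": 0, "dy": 0, "dz": 0, "ax": 0, "ay": 0, "az": 0},
    {"fingers": 0.9, "dx": 0, "dy": 0, "dz": 0, "ax": 0, "ay": 0, "az": 0},
    {"fingers": 0.9, "dx": 0, "dy": 0, "dz": 0, "ax": 0, "ay": 0, "az": 0},
    {"fingers": 0.9, "dx": 0, "dy": 0, "dz": -0.5, "ax": 0, "ay": 0, "az": 0},
    {"fingers": 0.9, "dx": 0, "dy": 0, "dz": -1.5, "ax": 0, "ay": 0, "az": 0},
    {"fingers": 0.9, "dx": 0, "dy": 0, "dz": -3, "ax": 0, "ay": 0, "az": 0},
    {"fingers": 0.9, "dx": 0, "dy": 0, "dz": -3, "ax": 0, "ay": 0, "az": 0},
    {"fingers": 0.9, "dx": 0, "dy": 0, "dz": -3, "ax": 0, "ay": 0, "az": 0},
    {"fingers": 0.9, "dx": 0, "dy": 0, "dz": -3, "ax": 0, "ay": 0, "az": 0},
    {"fingers": 0.9, "dx": 0, "dy": 0, "dz": -2, "ax": 0, "ay": 0, "az": 0}
  ]
}}

```text
time: 6.87
ee_pos: [0.4361, 0.0944, 0.1782]
ee_rot: [1.0, 0.011, 0.002, -0.001]
wrist_force: [-0.1, 0.1, -0.2]
finger_gap: 0.0769
gripper_force: 0.0
```

Call:
{"name": "arm_command", "arguments": {
  "steps": [
    {"fingers": 0.9, "dx": 1.4, "dy": 1.5, "dz": 0, "ax": 0, "ay": 0, "az": 0},
    {"fingers": 0.9, "dx": 2.5, "dy": 2.7, "dz": 0, "ax": 0, "ay": 0, "az": 0},
    {"fingers": 0.9, "dx": 2.5, "dy": 2.7, "dz": 0, "ax": 0, "ay": 0, "az": 0},
    {"fingers": 0.9, "dx": 2.0, "dy": 2.2, "dz": 0, "ax": 0, "ay": 0, "az": 0},
    {"fingers": 0.9, "dx": 0, "dy": 0, "dz": 0, "ax": 0, "ay": 0, "az": 7},
    {"fingers": 0.9, "dx": 0, "dy": 0, "dz": 0, "ax": 0, "ay": 0, "az": 7},
    {"fingers": 0.9, "dx": 0, "dy": 0, "dz": 0, "ax": 0, "ay": 0, "az": 7},
    {"fingers": 0.9, "dx": 0, "dy": 0, "dz": 0, "ax": 0, "ay": 0, "az": 7},
    {"fingers": 0.9, "dx": 0, "dy": 0, "dz": 0, "ax": 0, "ay": 0, "az": 7},
    {"fingers": 0.9, "dx": 0, "dy": 0, "dz": 0, "ax": 0, "ay": 0, "az": 7},
    {"fingers": 0.9, "dx": 0, "dy": 0, "dz": 0, "ax": 0, "ay": 0, "az": 7},
    {"fingers": 0.9, "dx": 0, "dy": 0, "dz": 0, "ax": 0, "ay": 0, "az": 7}
  ]
}}

```text
time: 7.87
ee_pos: [0.5212, 0.0049, 0.1751]
ee_rot: [0.887, -0.462, -0.0, 0.0]
wrist_force: [-0.2, 0.2, -0.1]
finger_gap: 0.0769
gripper_force: 0.0
```

Call:
{"name": "arm_command", "arguments": {
  "steps": [
    {"fingers": 0.9, "dx": 0, "dy": 0, "dz": 0, "ax": 0, "ay": 0, "az": 7},
    {"fingers": 0.9, "dx": 0, "dy": 0, "dz": 0, "ax": 0, "ay": 0, "az": 7},
    {"fingers": 0.9, "dx": 0, "dy": 0, "dz": 0, "ax": 0, "ay": 0, "az": 7},
    {"fingers": 0.9, "dx": 0, "dy": 0, "dz": 0, "ax": 0, "ay": 0, "az": 7},
    {"fingers": 0.9, "dx": 0, "dy": 0, "dz": 0, "ax": 0, "ay": 0, "az": 3},
    {"fingers": 0.9, "dx": 0, "dy": 0, "dz": 0, "ax": 0, "ay": 0, "az": 0},
    {"fingers": 0.9, "dx": 0, "dy": 0, "dz": 0, "ax": 0, "ay": 0, "az": 0}
  ]
}}

```text
time: 8.45
ee_pos: [0.5213, 0.005, 0.175]
ee_rot: [0.734, -0.68, 0.0, -0.0]
wrist_force: [-0.2, -0.6, 0.6]
finger_gap: 0.0767
gripper_force: 0.0
```

```bash
python3 - <<'E'
from h import *
from scipy.spatial.transform import Rotation as R
a=arm.camera("scene");b=arm.camera("top")
cv2.imwrite("pics/s3.png",np.hstack([cv2.resize(a[120:320,230:430],(400,400)),cv2.resize(b[165:365,185:385],(400,400))]))
o=arm.get_obs();M=R.from_quat(o["ee_rot"]).as_matrix();print(o["ee_pos"],M.round(3),o["time"],o["q"])
d=np.array([.5222,.0046,.102])-o["ee_pos"];print((M.T@d).round(4))
E
```

```text
[0.5213304  0.00494741 0.17494443] [[ 0.076 -0.997  0.   ]
 [-0.997 -0.076  0.   ]
 [-0.    -0.    -1.   ]] 8.55 [ 3.86223454e-01  1.60173662e-01 -4.15680478e-01 -5.18947151e-06
 -9.94916307e-01 -3.09908640e-01]
[ 0.0004 -0.0008  0.0729]
```

View pics/s3.png

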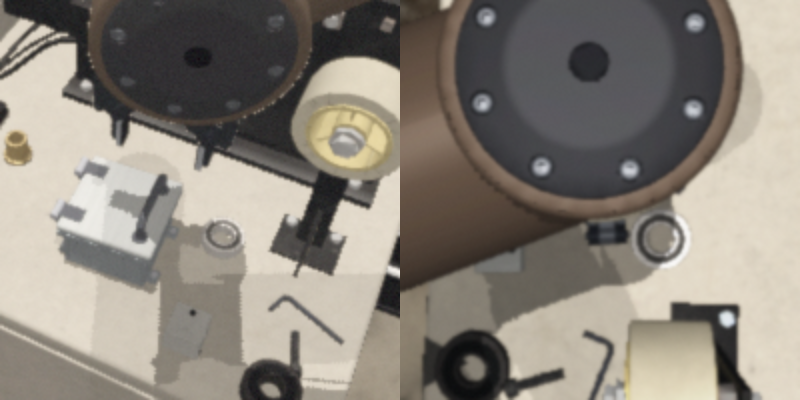

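The block stands upright on the cabinet top (left view, (188,328)). The fingers straddle the line of the bar (left view, (155,205)), and the bearing is untouched. Lowering onto the handle.

Call:
{"name": "arm_command", "arguments": {
  "steps": [
    {"fingers": 0.9, "dx": 0, "dy": -0.1, "dz": 1, "ax": 0, "ay": 0, "az": 0},
    {"fingers": 0.9, "dx": 0, "dy": 0, "dz": 2, "ax": 0, "ay": 0, "az": 0},
    {"fingers": 0.9, "dx": 0, "dy": 0, "dz": 2, "ax": 0, "ay": 0, "az": 0},
    {"fingers": 0.9, "dx": 0, "dy": 0, "dz": 2, "ax": 0, "ay": 0, "az": 0},
    {"fingers": 0.9, "dx": 0, "dy": 0, "dz": 1, "ax": 0, "ay": 0, "az": 0},
    {"fingers": 0.9, "dx": 0, "dy": 0, "dz": 0.4, "ax": 0, "ay": 0, "az": 0},
    {"fingers": 0.6, "dx": 0, "dy": 0, "dz": 0, "ax": 0, "ay": 0, "az": 0},
    {"fingers": 0.4, "dx": 0, "dy": 0, "dz": 0, "ax": 0, "ay": 0, "az": 0},
    {"fingers": 0.25, "dx": 0, "dy": 0, "dz": 0, "ax": 0, "ay": 0, "az": 0}
  ]
}}

```text
time: 9.3
ee_pos: [0.5232, 0.0053, 0.0918]
ee_rot: [0.733, -0.68, 0.0, -0.001]
wrist_force: [0.1, -0.0, 0.1]
finger_gap: 0.0416
gripper_force: 0.0
```

Call:
{"name": "arm_command", "arguments": {
  "steps": [
    {"fingers": 0.15, "dx": 0, "dy": 0, "dz": 0, "ax": 0, "ay": 0, "az": 0},
    {"fingers": 0.0, "dx": 0, "dy": 0, "dz": 0, "ax": 0, "ay": 0, "az": 0},
    {"fingers": 0.0, "dx": 0, "dy": 0, "dz": 0, "ax": 0, "ay": 0, "az": 0},
    {"fingers": 0.0, "dx": 0, "dy": 0, "dz": 0, "ax": 0, "ay": 0, "az": 0},
    {"fingers": 0.0, "dx": 0, "dy": 0, "dz": 0, "ax": 0, "ay": 0, "az": 0},
    {"fingers": 0.0, "dx": 0, "dy": 0, "dz": 0, "ax": 0, "ay": 0, "az": 0}
  ],
  "grip_force": 60
}}

```text
time: 9.8
ee_pos: [0.5249, 0.0056, 0.092]
ee_rot: [0.733, -0.68, 0.001, -0.002]
wrist_force: [5.0, -1.5, -1.7]
finger_gap: 0.0079
gripper_force: 58.4
```

Call:
{"name": "arm_command", "arguments": {
  "steps": [
    {"fingers": 0.0, "dx": 0, "dy": -0.1, "dz": -0.1, "ax": 0, "ay": 0, "az": 0},
    {"fingers": 0.0, "dx": 0, "dy": -0.1, "dz": -0.1, "ax": 0, "ay": 0, "az": 0},
    {"fingers": 0.0, "dx": 0, "dy": 0, "dz": -0.1, "ax": 0, "ay": 0, "az": 0},
    {"fingers": 0.0, "dx": 0, "dy": 0, "dz": -0.1, "ax": 0, "ay": 0, "az": 0},
    {"fingers": 0.0, "dx": 0, "dy": 0, "dz": 0, "ax": 0, "ay": 0, "az": 0}
  ]
}}

```text
time: 10.22
ee_pos: [0.5254, 0.0056, 0.094]
ee_rot: [0.733, -0.68, 0.0, -0.001]
wrist_force: [8.5, -1.2, -17.1]
finger_gap: 0.0075
gripper_force: 58.2
```

Call:
{"name": "arm_command", "arguments": {
  "steps": [
    {"fingers": 0.0, "dx": 0, "dy": -0.1, "dz": -0.1, "ax": 0, "ay": 0, "az": 0},
    {"fingers": 0.0, "dx": 0, "dy": -0.05, "dz": -0.1, "ax": 0, "ay": 0, "az": 0},
    {"fingers": 0.0, "dx": 0, "dy": -0.05, "dz": -0.1, "ax": 0, "ay": 0, "az": 0},
    {"fingers": 0.0, "dx": 0, "dy": -0.05, "dz": -0.1, "ax": 0, "ay": 0, "az": 0},
    {"fingers": 0.0, "dx": 0, "dy": 0, "dz": 0, "ax": 0, "ay": 0, "az": 0}
  ]
}}

```text
time: 10.63
ee_pos: [0.5268, 0.0057, 0.0981]
ee_rot: [0.733, -0.68, -0.0, -0.0]
wrist_force: [5.3, 1.2, -10.9]
finger_gap: 0.008
gripper_force: 58.9
```

Call:
{"name": "arm_command", "arguments": {
  "steps": [
    {"fingers": 0.0, "dx": 0, "dy": -0.05, "dz": -0.1, "ax": 0, "ay": 0, "az": 0},
    {"fingers": 0.0, "dx": 0, "dy": -0.05, "dz": -0.1, "ax": 0, "ay": 0, "az": 0},
    {"fingers": 0.0, "dx": 0, "dy": -0.05, "dz": -0.1, "ax": 0, "ay": 0, "az": 0},
    {"fingers": 0.0, "dx": 0, "dy": -0.05, "dz": -0.1, "ax": 0, "ay": 0, "az": 0},
    {"fingers": 0.0, "dx": 0, "dy": -0.05, "dz": -0.1, "ax": 0, "ay": 0, "az": 0},
    {"fingers": 0.0, "dx": 0, "dy": -0.05, "dz": -0.1, "ax": 0, "ay": 0, "az": 0},
    {"fingers": 0.0, "dx": 0, "dy": 0, "dz": 0, "ax": 0, "ay": 0, "az": 0},
    {"fingers": 0.0, "dx": 0, "dy": 0, "dz": 0, "ax": 0, "ay": 0, "az": 0},
    {"fingers": 0.0, "dx": 0, "dy": 0, "dz": 0, "ax": 0, "ay": 0, "az": 0}
  ]
}}

```text
time: 11.38
ee_pos: [0.5296, 0.0057, 0.1052]
ee_rot: [0.733, -0.68, -0.0, -0.0]
wrist_force: [-2.5, 4.7, -1.9]
finger_gap: 0.0082
gripper_force: 59.2
```

```bash
python3 - <<'E'
from h import *
a=arm.camera("scene");cv2.imwrite("pics/s4.png",cv2.resize(a[140:320,220:420],(800,600*12//10*5//6),interpolation=cv2.INTER_CUBIC)[:600])
o=arm.get_obs();print(o["ee_pos"],o["time"],o["wrist_force"],o["finger_gap"],o["gripper_force"])
E
```

```text
[0.52960387 0.00575391 0.10514346] 11.4333 [-1.87430273  4.59769895 -1.21415442] 0.007849721672776722 59.18899655342102
```

View pics/s4.png

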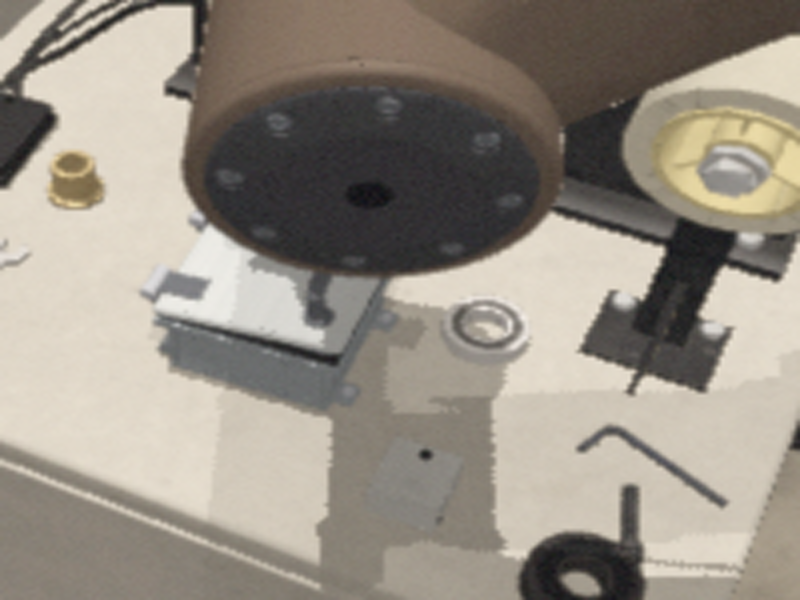

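The lid is open at the front, with a dark wedge gap from (160,315) to (340,360). The handle at (318,300) is in the fingers, the block is upright at (415,480), and the bystanders haven't moved. A rise of about 13 mm at the bar is about 0.13 rad, so I'm handing in.

```bash
python3 -c "
from bench import arm
print(arm.sign_off())"
```

```text
the job is handed in; nothing more can be done
None
```

I handed the job in at about 11.4 s with the block upright on the cabinet top, the lid held by its handle at about 0.13 rad (estimated from a 13 mm rise at the bar), and the bearing, spanner and bush not disturbed; the hand-in gave back no verdict.

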